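# Check the eyelet press bearings, then present its lever

## Robot

A 6-joint arm with a two-finger parallel gripper is mounted at the origin on the work surface. World frame = base frame: x ahead of the robot, y to its left, z up, the work surface at z = 0. Lengths are in m, angles in rad, forces in N, time in s.
With the tool pointing down it reaches from about 0.375 to 0.9 m from the base axis. Payload 3.1 kg.
Tool frame: the origin (TCP) lies on the front face of the gripper's body, between the roots of the fingers; the fingertips stand 70 mm ahead of it and the grasp point (between the pads) lies 51 mm ahead of it; z points along the fingers, y is the line along which they close (so a half turn about z gives the same grasp; the last joint's range is limited). The gripper opens to 87 mm and grips with 3 to 60 N. Pads are 19 mm wide; open, the fingers measure 117 mm over their backs; the gripper's body (75 mm by 190 mm) begins 51 mm behind the grasp point.
Start: joints at [-1.327, 0.527, 1.433, -0, 1.181, -0.178], TCP at [0.256, -0.57, 0.292] pointing down, gripper open.
Joint ranges: [-3.08, 3.08], [-0.75, 2.2], [0.22, 2.44], [-1.43, 4.57], [0, 2.65], [-2.85, 2.85]. Speed limits (rad/s): [2.79, 2.79, 3.14, 3.14, 3.14, 3.14].

## Interface

Orientations are given as a unit quaternion [x, y, z, w].
In Python, from rig import robot, cams, ticket gives the robot as it stands. The module is installed in compiled form; this text tells all that it offers.
- The arm moves only by the shell command python3 -m crank 'ROWS' [FORCE]. ROWS is JSON, a list of rows, each a list of 7 numbers: the shift along the tool's x, y, z in cm, then the turn, a rotation vector about the tool's x, y, z in rad, then the closure, from 0 (fully open) to 1 (shut). A call has 1 to 5 rows; each row shifts and turns the commanded pose from where the row before left it, along the tool's axes as they then stand; what a row does not reach is not made up. A row lasts 1/8 s, in which the tool goes at most 62.5 mm and 10.7 degrees, less where a joint would pass 70% of its speed; a pose out of reach is approached as far as the arm can. A call is refused whole if a number of a shift passes 6.25 or a number of a turn 0.188, either way. A call with a gripper value outside its range is refused whole. The fingers move at their own pace and stop on an object; FORCE is the grip in N (left out, the last holds). Time passes only in rows, so rows that do not move let the fingers close. It gives the time, the measured TCP pose, the force, the opening and the grip force at its end, in the units of the state.
- robot.get_obs(): the state, without advancing time (a new reading comes with each control period).
- cams.camera(name): name is "side" or "top"; returns the picture (400x640x3 uint8, red, green, blue); there is no depth.
- cams.camera_info(name): a dict with "intrinsics" (3x3 intrinsics, pixels), "pose" (4x4, takes a point from camera to world coordinates). Camera axes: x right, y down, z forward; pixel columns grow to the right and rows downward; lengths in m; the calibration is good to about 2 mm. A picture is of the moment at which its call begins. camera_info takes no time and is no camera call.
- ticket.hand_in(): hands the job in; it is judged then, once.
The state is a dict: "time": time; "q": joint angles; "joint_velocities": joint speeds; "joint_torque": joint torques, N m; "position": TCP position; "tool_rot": TCP orientation; "ft_force": force on the tool from outside, world axes, zero at the start; "moment": the same for the moment, N m; "grip_width": finger opening in m; "grip_force": force on a finger pad.
Only numpy, scipy, OpenCV 4.12 (cv2) and the standard library are available. Lean on these libraries where they do the work, as an engineer would, in place of code of your own. Each camera call takes 0.05 s, during which the arm holds its last target. There are 200 camera calls.

## Task

With the touch gauge held by its handle, touch its tip onto the raised round pad on the press's left ear (left as the robot sees it), then onto the pad on the right ear, and stand the gauge back in its block and let go. Then pick the press's lever up by its balance point and finish while still holding it there, level and at rest, ready to be fitted: heavy head centred over the gap between the ears, arm in line with the press with the ball knob to its front, underside about 5 cm above the pads. Leave everything else on the table where it is.

Things in the scene. Friction and masses are not known exactly. Their poses are not given: they have to be found in the camera images.
- press: Grey bench eyelet press, fixed: base 140 x 100 x 20 mm, column at the back, overhanging arm on top (72 mm wide). On the arm two upright ears, each 44 (x) x 20 mm (y), reach z = 180 mm, 32 mm apart. Origin: centre of the base's underside; x points from its front (robot's side) to its back, y left, z up; yaw within 0.3 rad of the world's.
- pad_left (a point): Centre of the top face of the left (+y) ear's raised round steel pad: 16 mm across, 3 mm proud of the ear, top 183 mm above the table. Axes as the press's.
- pad_right (a point): The same for the right (-y) ear; 52 mm from the left pad.
- clevis (a point): The point half-way between the two pads, at the height of their tops (183 mm): middle of the gap between the ears. Axes as the press's.
- lever: The press's loose lever, lying on the table: dark cast arm 236 mm long, 0.45 to 0.65 kg. Head at the +x end: block 56 (x) x 26 (y) x 40 mm (z); bar 14 mm wide, 18 mm tall; black ball knob 40 mm across at the -x end. Origin under mid-length, level with the undersides of head and knob; x along the arm to the head, z up. At first x points within 0.75 rad of the world's x.
- lever_mid (a point): Middle of the lever's overall length on the bar's centreline, 20 mm above the undersides of head and knob (the bar spans 11 to 29 mm above them). Axes as the lever's. The balance point lies on this centreline 38 mm from here towards the head (+x); the bar is bare from -78 to +62 mm.
- lever_pivot (a point): Centre of the lever's head, at the cross bore, 20 mm above the underside; 90 mm from lever_mid along +x, so 52 mm beyond the balance point.
- gauge: Loose touch gauge, upright in its wooden block, 110 mm tall, 0.10 kg: pointed steel shaft 7 mm across and 45 mm long, above it a flange 28 mm across and 5 mm thick, then a round aluminium handle 18 mm across and 60 mm tall. Origin at the shaft's tip; z runs up along the handle.
- gauge_tip (a point): The gauge's tip, the lowest point of the shaft.
- gauge_grip (a point): Centre of the gauge's handle, half-way up it, 80 mm above the tip; in the block it is 90 mm above the table, 35 mm above the block's top.
- stand_hole0 (a point): Centre of the mouth of the hole (14 mm across, right through) in the gauge's fixed wooden block (70 x 70 x 55 mm tall); the mouth is at the block's top. When the gauge is home its flange rests on the block's top and its tip is 45 mm below this point, 10 mm above the table.
Mind the look-alikes: they are no part of the job. Leave any blue or pink look-alike of the gauge alone.

How it is judged:
On the way, in this order (a step that is already met when the one before it is completed fails the run):
1. the held gauge's tip touches the left pad (distance between gauge_tip and pad_left below 0.007 m and contact force between gauge and press above 0.3 N and contact force between the fingers and gauge above 0.5 N), for 0.1 s.
2. the held gauge's tip touches the right pad (distance between gauge_tip and pad_right below 0.007 m and contact force between gauge and press above 0.3 N and contact force between the fingers and gauge above 0.5 N), for 0.1 s.
3. the gauge stands home in its block, let go (distance between gauge_tip and stand_hole0 between 0.037 and 0.053 m and height (world z) of gauge_tip below 0.016 m and horizontal distance between gauge_tip and stand_hole0 below 0.008 m and angle between gauge's own z axis and vertical below 0.12 rad and contact force between the fingers and gauge below 0.1 N), for 0.2 s.
At the end, for the whole second after the job is handed in: Lever held still within 18 mm of its balance point, level and in line to 0.1 and 0.15 rad, knob to the front, head within 20 mm of the middle of the gap, underside 15 to 100 mm above the pads, clear of the press; gauge upright in its block (tip within 8 mm of the axis, flange down to 6 mm), let go (all of step 3 and horizontal distance between lever_pivot and clevis below 0.02 m and z of lever_mid in the frame of clevis between 0.035 and 0.12 m and x of lever_mid in the frame of clevis below -0.06 m and angle between the x axis of lever and the x axis of press, either way round below 0.15 rad and angle between lever's own z axis and vertical below 0.1 rad and x of the grasp point in the frame of lever_mid between 0.02 and 0.056 m and contact force between the fingers and lever above 1 N and contact force between lever and press below 0.05 N and linear speed of lever below 0.02 m/s and angular speed of lever below 0.1 rad/s); the arm keeps its last pose, push and grip.
It fails at once if a bystander is moved more than 30 mm (distance of any of scissors, reel1, reel2, tape, tin, bowl, stamp from where it was at the start of the episode above 0.03 m).
It also fails if it takes over 72 s, if anything falls off the work surface, if the arm or the gripper's body presses on something with over 40 N, if the wrist force passes 120 N, or if a joint passes its speed limit or range.

## Working session

There is one attempt and no reset: what is moved stays moved. The work goes in short steps, Python scripts to look and compute and a shell command to move; the robot and the scene stay as the last step left them, time stands still between calls to the robot, and variables do not carry over. Pictures are saved under pics/ and viewed, at most 11 in all, crops included, and the job is handed in when it is done.

```bash
mkdir -p pics; python3 - <<'E'
from rig import robot,cams,ticket
import cv2,numpy as np
for n in("top","side"):
    im=cams.camera(n); cv2.imwrite(f"pics/{n}0.png",im[...,::-1])
    i=cams.camera_info(n); print(n,np.round(i["intrinsics"],1).tolist(),np.round(i["pose"],4).tolist())
o=robot.get_obs(); print({k:np.round(v,3).tolist() for k,v in o.items()})
E
```

```text
top [[504.3, 0.0, 314.0], [0.0, 504.3, 202.9], [0.0, 0.0, 1.0]] [[0.0157, -0.9896, 0.1428, 0.3683], [-0.9999, -0.0163, -0.0032, 0.0256], [0.0055, -0.1427, -0.9897, 1.437], [0.0, 0.0, 0.0, 1.0]]
side [[404.3, 0.0, 318.1], [0.0, 404.3, 198.2], [0.0, 0.0, 1.0]] [[-0.8109, -0.3103, 0.4962, 0.0829], [-0.5851, 0.4483, -0.6758, 0.6879], [-0.0128, -0.8383, -0.545, 0.6559], [0.0, 0.0, 0.0, 1.0]]
{'time': 0.1, 'q': [-1.327, 0.528, 1.434, 0.0, 1.181, -0.179], 'joint_velocities': [0.0, -0.002, -0.004, 0.0, 0.0, 0.001], 'joint_torque': [-0.0, -44.098, -17.715, 0.064, 0.053, -0.0], 'position': [0.256, -0.57, 0.291], 'tool_rot': [0.978, 0.209, -0.0, -0.001], 'ft_force': [0.445, 0.238, -0.138], 'moment': [0.021, 0.018, -0.032], 'grip_force': 0.0, 'grip_width': 0.087}
```

View pics/top0.png

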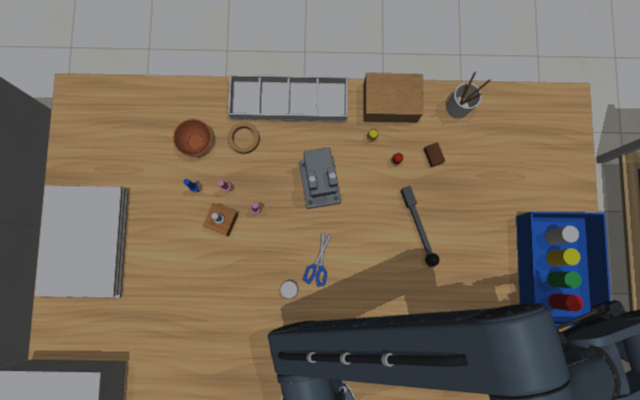

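View pics/side0.png

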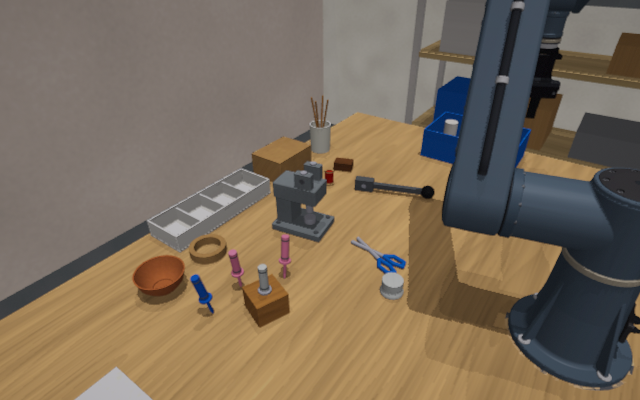

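Top view: the silver gauge stands in its wooden block at (219,219). The look-alikes are blue (192,185) and pink (225,185) and (255,208); only the grey one standing in a block fits the description. The press is at (320,178). The lever runs from its head at (408,196) to its knob at (432,259). In the side view the gauge is at (264,278) and the press at (303,200). I'll confirm this in one enlarged crop.

```bash
python3 - <<'E'
import cv2,numpy as np
t=cv2.imread("pics/top0.png");s=cv2.imread("pics/side0.png")
def c(im,x,y,w,h,W=400,H=300): return cv2.resize(im[y:y+h,x:x+w],(W,H),interpolation=cv2.INTER_CUBIC)
a=np.hstack([c(t,280,145,80,60),c(t,195,195,80,60)[:, :]])   # 5x
b=np.hstack([c(s,270,155,80,60),c(s,225,255,80,60)])
cv2.imwrite("pics/crop1.png",np.vstack([a,b]))
E
```

```text
(no output)
```

View pics/crop1.png

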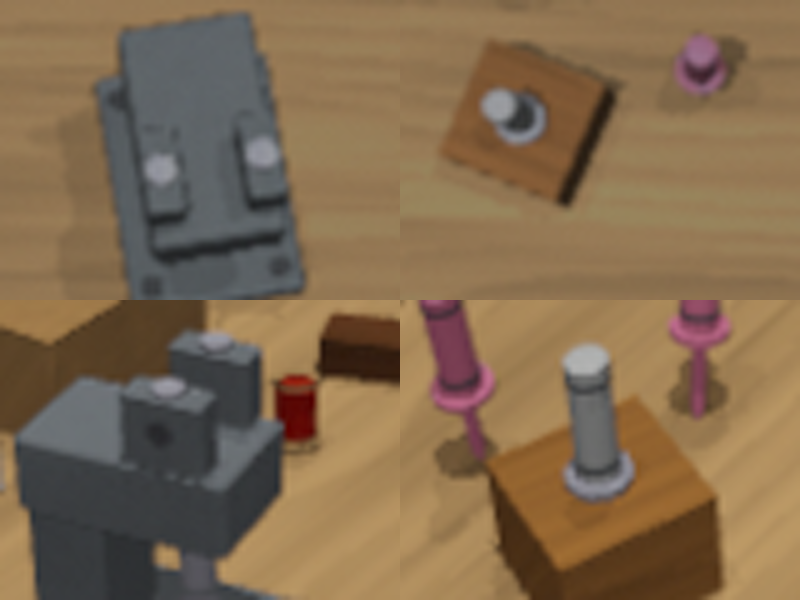

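The crop confirms the grey gauge in the block: handle top at top px (215,216), flange (219,218); side px (262,267) and (265,290). The pads are at top px (312,179) left and (332.6,175.6) right, and side px (303.6,172.6) and (313,163.4).

```bash
cat > h.py <<'E'
import cv2,numpy as np
from rig import robot,cams
I={n:cams.camera_info(n) for n in("top","side")}
def ray(n,p):
    K,T=np.array(I[n]["intrinsics"]),np.array(I[n]["pose"])
    d=T[:3,:3]@np.linalg.solve(K,[p[0],p[1],1]); return T[:3,3],d
def plane(n,p,z):
    o,d=ray(n,p); return o+d*(z-o[2])/d[2]
def tri(pt,ps):
    A=[];b=[]
    for n,p in(("top",pt),("side",ps)):
        o,d=ray(n,p); d=d/np.linalg.norm(d); M=np.eye(3)-np.outer(d,d); A.append(M); b.append(M@o)
    return np.linalg.lstsq(np.vstack(A),np.hstack(b),rcond=None)[0]
def blob(mask,x,y,w,h):
    "weighted centroids (px) and areas of blobs in a roi, largest first"
    n,_,st,c=cv2.connectedComponentsWithStats(mask[y:y+h,x:x+w].astype(np.uint8))
    return [(np.round(c[i]+[x,y],2).tolist(),int(st[i,4])) for i in sorted(range(1,n),key=lambda i:-st[i,4]) if st[i,4]>3][:4]
def proj(n,P):
    K,T=np.array(I[n]["intrinsics"]),np.array(I[n]["pose"]); q=K@(T[:3,:3].T@(np.asarray(P)-T[:3,3])); return q[:2]/q[2]
E
python3 - <<'E'
from h import *
t=cv2.imread("pics/top0.png").astype(int);s=cv2.imread("pics/side0.png").astype(int)
def grey(im,lo): return (im.min(2)>lo)&(im.max(2)-im.min(2)<40)
for lo in(130,150):
    print(lo,"pads",blob(grey(t,lo),300,165,45,30),blob(grey(s,lo),293,155,32,24))
    print("gauge",blob(grey(t,lo),205,205,25,25),blob(grey(s,lo),250,258,30,40))
dk=lambda im:im.max(2)<90
print("lever",blob(dk(t),385,175,70,100),blob(dk(s),345,170,100,35))
m=dk(t).astype(np.uint8); roi=np.zeros_like(m); roi[180:270,395:445]=m[180:270,395:445]
kn=cv2.morphologyEx(roi,cv2.MORPH_OPEN,np.ones((7,7))); print("open",blob(kn,385,175,70,100))
P=np.round
print("padL",P(tri((311.7,178.5),(303.2,172.2)),4),P(plane("top",(311.7,178.5),.183),4),P(plane("side",(303.2,172.2),.183),4))
print("padR",P(tri((332.2,175.2),(312.7,163)),4),P(plane("top",(332.2,175.2),.183),4),P(plane("side",(312.7,163),.183),4))
print("gtop",P(plane("top",(214.6,215.7),.12),4),P(plane("side",(261.8,266.2),.12),4),P(tri((214.6,215.7),(261.8,266.2)),4))
print("gfl",P(plane("top",(218.6,218),.06),4),P(plane("side",(264.6,289.4),.06),4))
E
```

```text
130 pads [([332.09, 175.09], 22), ([311.8, 178.25], 20)] [([312.69, 162.23], 13), ([303.0, 171.85], 13)]
gauge [([214.24, 215.64], 25), ([219.0, 221.8], 5)] [([261.84, 266.59], 44), ([264.88, 290.58], 24)]
150 pads [] [([312.5, 162.0], 4)]
gauge [([214.5, 215.5], 12)] [([261.63, 266.53], 38)]
lever [([419.22, 227.85], 731)] [([392.15, 187.63], 694), ([443.69, 200.77], 13), ([348.0, 170.33], 9), ([377.5, 191.0], 4)]
open [([429.83, 257.48], 235), ([408.1, 197.4], 213)]
padL [0.6112 0.028  0.1817] [0.6114 0.0283 0.183 ] [0.6093 0.0296 0.183 ]
padR [ 0.621  -0.0238  0.1808] [ 0.6208 -0.0235  0.183 ] [ 0.6182 -0.0206  0.183 ]
gtop [0.52   0.2817 0.12  ] [0.5192 0.2815 0.12  ] [0.5197 0.2815 0.1198]
gfl [0.5207 0.2821 0.06  ] [0.5171 0.2834 0.06  ]
```

```bash
cat > d.py <<'E'
import sys,numpy as np
from scipy.spatial.transform import Rotation as R
from rig import robot
o=robot.get_obs(); r=R.from_quat(o["tool_rot"])
X=r.as_matrix()[:,0]; yaw=np.arctan2(X[1],X[0]); a=[float(v) for v in sys.argv[1:]]
print("t",round(o["time"],2),"pos",np.round(o["position"],4),"yaw",round(yaw,3),"w",round(o["grip_width"],4),"F",np.round(o["ft_force"],2),"gf",round(o["grip_force"],2),"q6",round(o["q"][5],2))
print("tool z",np.round(r.as_matrix()[:,2],4))
if a:
    print("shift cm",np.round(r.inv().apply(np.array(a[:3])-o["position"])*100,2))
    if len(a)>3: print("turn z",round(-(a[3]-yaw),3))
E
python3 -m crank '[[5.5,0,0,0,0,0,0],[5.5,0,0,0,0,0,0],[5.5,0,0,0,0,0,0],[3,-4.8,0,0,0,0,0],[3,-4.8,0,0,0,0,0]]' 
python3 -m crank '[[3,-4.8,0,0,0,0,0],[3,-4.8,0,0,0,0,0],[3,-4.8,0,0,0,0,0],[3,-4.8,0,0,0,0,0],[3,-4.8,0,0,0,0,0]]' >/dev/null
python3 -m crank '[[3,-4.8,0,0,0,0,0],[3,-4.8,0,0,0,0,0],[3,-4.8,0,0,0,0,0],[3,-4.8,0,0,0,0,0],[0,0,0,0,0,0,0]]' >/dev/null
python3 d.py 0.520 0.2817 0.22
```

```text
time: 0.72
position: [0.4224, -0.3886, 0.2914]
tool_rot: [0.978, 0.21, -0.0, -0.001]
ft_force: [0.0, 0.2, 0.1]
grip_width: 0.0872
grip_force: 0.0
t 1.98 pos [0.491  0.1177 0.292 ] yaw 0.428 w 0.0869 F [-0.74 -0.72  0.05] gf 0.0 q6 1.16
tool z [-2.e-04  7.e-04 -1.e+00]
shift cm [  9.44 -13.71   7.21]
```

```bash
python3 -m crank '[[3,-4.5,1.5,0,0,0,0],[3,-4.5,1.5,0,0,0,0],[3,-4.5,1.5,0,0,0,0],[0,0,0,0,0,0,0],[0,0,0,0,0,0,0]]' >/dev/null; python3 d.py 0.520 0.2817 0.141
```

```text
t 2.6 pos [0.5179 0.273  0.2469] yaw 0.422 w 0.0869 F [-0.8   0.6  -0.08] gf 0.0 q6 1.44
tool z [-0.0014 -0.0013 -1.    ]
shift cm [ 0.56 -0.72 10.58]
```

```bash
python3 -m crank '[[0.6,-0.7,3,0,0,0,0],[0,0,3,0,0,0,0],[0,0,3,0,0,0,0],[0,0,1.5,0,0,0,0],[0,0,0,0,0,0,0]]' >/dev/null; python3 d.py 0.520 0.2817 0.141
python3 -c "
from h import *
cv2.imwrite('pics/side1.png',cv2.resize(cams.camera('side')[180:340,150:370,::-1],None,fx=3,fy=3))"
```

```text
t 3.23 pos [0.5207 0.2817 0.1418] yaw 0.42 w 0.0875 F [ 1.01  0.3  -0.08] gf 0.0 q6 1.46
tool z [-1.8e-03 -7.0e-04 -1.0e+00]
shift cm [-0.06 -0.03  0.08]
```

View pics/side1.png

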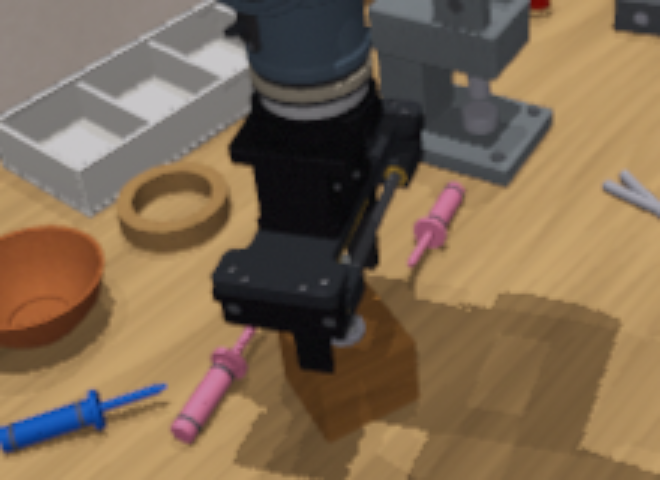

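The fingers straddle the gauge handle (its flange shows at crop (350,330)). The blue and pink look-alikes, which stood unsupported on their points, have toppled on their own clear of the hand. I'm closing now.

```bash
python3 -m crank '[[0,0,0,0,0,0,0.5],[0,0,0,0,0,0,1],[0,0,0,0,0,0,1],[0,0,0,0,0,0,1],[0,0,0,0,0,0,1]]' 25; python3 d.py
python3 -m crank '[[0,0,0,0,0,0,1],[0,0,-2,0,0,0,1],[0,0,-4,0,0,0,1],[0,0,-5,0,0,0,1],[0,0,-5,0,0,0,1]]' >/dev/null;python3 -m crank '[[0,0,-3,0,0,0,1],[0,0,0,0,0,0,1]]'>/dev/null; python3 d.py 0.611 0.0283 0.33
python3 - <<'E'
from h import *
t=cams.camera('top');s=cams.camera('side')
a=cv2.resize(t[160:260,150:270],(480,400));b=cv2.resize(s[150:250,200:280],(320,400))
cv2.imwrite('pics/g2.png',np.hstack([a,b])[...,::-1])
o=robot.get_obs(); p=np.array(o["position"])
for n in I: print(n,proj(n,p-[0,0,.131]),proj(n,p-[0,0,.086]))
E
```

```text
time: 3.9
position: [0.5208, 0.2831, 0.1423]
tool_rot: [0.978, 0.209, 0.0, -0.0]
ft_force: [-0.5, 0.4, -0.3]
grip_width: 0.0446
grip_force: 0.0
t 3.9 pos [0.5208 0.2831 0.1423] yaw 0.422 w 0.0446 F [-0.51  0.37 -0.25] gf 0.0 q6 1.46
tool z [ 1.e-04  0.e+00 -1.e+00]
t 4.78 pos [0.5219 0.2835 0.3351] yaw 0.422 w 0.0 F [-0.51 -0.06 -0.52] gf 0.0 q6 1.46
tool z [ 0.0063  0.0021 -1.    ]
shift cm [-2.33 26.93  0.52]
top [207.96844531 211.77317556] [204.13857862 209.4045691 ]
side [256.99563328 233.51975137] [254.5711091 213.3845937]
```

View pics/g2.png

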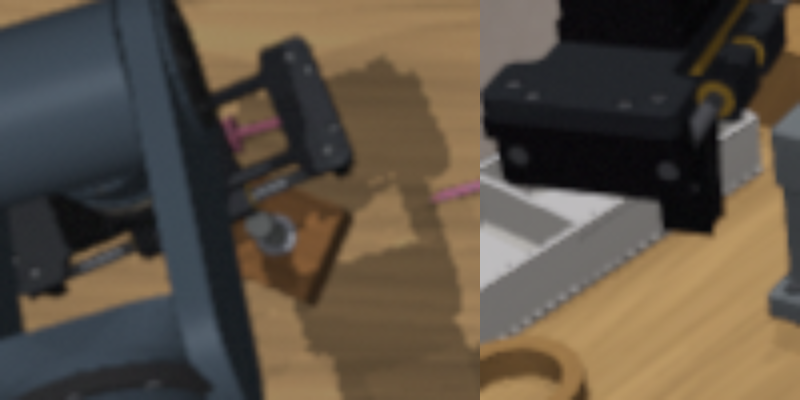

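I lifted too early: the fingers were still closing (44 mm). The gauge still stands in its block (top px about (217,218)). I'll reopen, go down and wait for contact this time.

```bash
python3 -m crank '[[0,0,0,0,0,0,0.2],[0,0,0,0,0,0,0.2],[0,0,0,0,0,0,0.2],[0,0,0,0,0,0,0.2],[0,0,0,0,0,0,0.2]]' >/dev/null; python3 -m crank '[[0,0,0,0,0,0,0.2],[0,0,0,0,0,0,0.2],[0,0,0,0,0,0,0.2]]' >/dev/null; python3 d.py 0.520 0.2817 0.141
python3 - <<'E'
from h import *
t=cams.camera('top').astype(int)
for lo in(70,90,110): print(blob((t.min(2)>lo)&(t.max(2)-t.min(2)<35),208,207,20,22))
E
```

```text
t 5.88 pos [0.5208 0.283  0.3323] yaw 0.422 w 0.0674 F [-0.14  0.1   0.55] gf 0.0 q6 1.46
tool z [ 1.e-04  1.e-04 -1.e+00]
shift cm [-0.13  0.09 19.13]
[([214.38, 215.62], 34), ([220.81, 218.69], 32), ([210.64, 210.36], 14)]
[([222.0, 218.44], 16), ([215.38, 215.25], 8)]
[([222.4, 218.5], 10)]
```

```bash
python3 -m crank '[[-0.1,0.1,5,0,0,0,0.2],[0,0,5,0,0,0,0.2],[0,0,4.5,0,0,0,0.2],[0,0,3,0,0,0,0.2],[0,0,1.6,0,0,0,0.2]]' >/dev/null; python3 -m crank '[[0,0,0,0,0,0,1],[0,0,0,0,0,0,1],[0,0,0,0,0,0,1],[0,0,0,0,0,0,1],[0,0,0,0,0,0,1]]' 25 >/dev/null; python3 d.py
python3 -m crank '[[0,0,0,0,0,0,1],[0,0,0,0,0,0,1],[0,0,0,0,0,0,1],[0,0,0,0,0,0,1]]' >/dev/null; python3 d.py
```

```text
t 7.17 pos [0.5205 0.2818 0.1418] yaw 0.422 w 0.0272 F [ 0.4   0.63 -0.19] gf 0.0 q6 1.46
tool z [ 9.e-04  3.e-04 -1.e+00]
t 7.67 pos [0.5204 0.2817 0.1414] yaw 0.422 w 0.0174 F [-0.47 -0.83  2.67] gf 25.0 q6 1.46
tool z [ 2.e-04  1.e-04 -1.e+00]
```

```bash
python3 -m crank '[[0,0,-2,0,0,0,1],[0,0,-4,0,0,0,1],[0,0,-5,0,0,0,1],[0,0,-5,0,0,0,1],[0,0,-4,0,0,0,1]]' >/dev/null
python3 -m crank '[[0,3,0,0,0,0,1],[0,5,0,0,0,0,1],[0,5.5,0,0,0,0,1],[0,5.5,0,0,0,0,1],[0,4.5,0,0,0,0,1]]' >/dev/null
python3 -m crank '[[0,2.5,0,0,0,0,1],[-1.5,0.5,0,0,0,0,1],[0,0,0,0,0,0,1],[0,0,0,0,0,0,1]]' >/dev/null
python3 d.py 0.611 0.0283 0.325
python3 - <<'E'
from h import *
t=cams.camera('top');s=cams.camera('side')
a=cv2.resize(t[140:220,270:350],(400,400));b=cv2.resize(s[110:210,260:340],(400,500))[:400]
b=cv2.resize(s[120:200,265:345],(400,400))
cv2.imwrite('pics/p3.png',np.hstack([a,b])[...,::-1])
E
```

```text
t 9.43 pos [0.6143 0.0353 0.3415] yaw 0.423 w 0.0177 F [ 0.71  1.08 -0.6 ] gf 25.0 q6 1.02
tool z [-2.e-04  7.e-04 -1.e+00]
shift cm [-0.59  0.5   1.65]
```

View pics/p3.png

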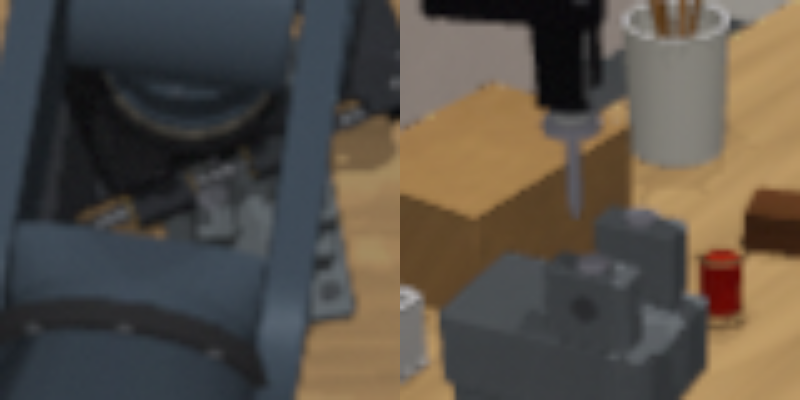

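The side view shows the held gauge upright, with its tip at side px (299.8,163.2) just above the left pad at (303,172).

```bash
python3 -c "
from h import *
print(proj('side',[.6143,.0353,.2101]),plane('side',(299.5,163),.2101))"
python3 -m crank '[[-0.6,0.5,0,0,0,0,1],[0,0,1.5,0,0,0,1],[0,0,0,0,0,0,1],[0,0,0,0,0,0,1]]' >/dev/null; python3 d.py 0.611 0.0283 0.314
python3 - <<'E'
from h import *
s=cams.camera('side')
cv2.imwrite('pics/p4.png',cv2.resize(s[140:190,280:330],(600,600),interpolation=cv2.INTER_CUBIC)[...,::-1])
E
```

```text
[299.64512935 162.49744954] [0.61304114 0.03746169 0.2101    ]
t 10.03 pos [0.6116 0.0268 0.3257] yaw 0.422 w 0.0174 F [ 0.41  0.29 -1.05] gf 25.0 q6 1.01
tool z [-9.e-04  2.e-04 -1.e+00]
shift cm [ 0.01 -0.16  1.17]
```

View pics/p4.png

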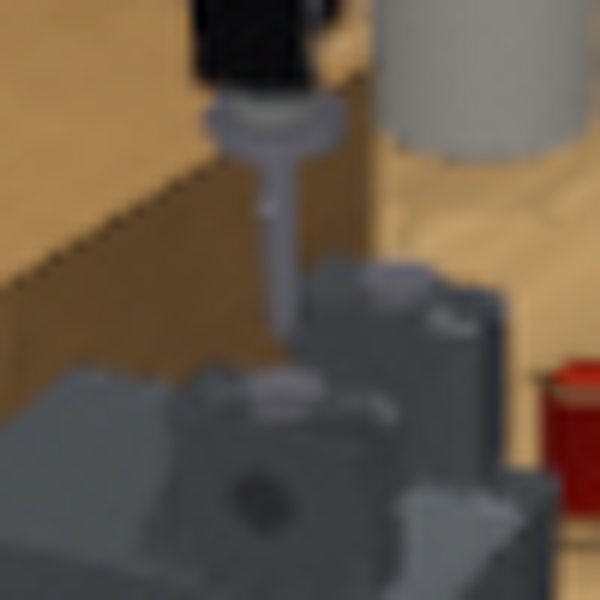

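The tip at (303.5,168.2) is directly above the pad at (303.7,172.7), with the expected 11 mm gap. I'm lowering to touch.

```bash
python3 -m crank '[[0,-0.1,0.6,0,0,0,1],[0,0,0.4,0,0,0,1],[0,0,0.1,0,0,0,1],[0,0,0,0,0,0,1]]' >/dev/null; python3 d.py 0.611 0.0283 0.314
python3 -m crank '[[0,0,0.1,0,0,0,1],[0,0,0.1,0,0,0,1],[0,0,0,0,0,0,1]]' >/dev/null; python3 d.py
```

```text
t 10.57 pos [0.6113 0.0277 0.3151] yaw 0.422 w 0.0174 F [ 0.19  0.88 -0.89] gf 25.0 q6 1.01
tool z [-2.e-04  0.e+00 -1.e+00]
shift cm [ 0.   -0.07  0.11]
t 10.95 pos [0.6115 0.0277 0.3141] yaw 0.422 w 0.0174 F [-1.11  0.15  3.72] gf 25.0 q6 1.01
tool z [ 1.2e-03 -1.0e-04 -1.0e+00]
```

```bash
python3 -m crank '[[0,0,0.05,0,0,0,1],[0,0,0,0,0,0,1],[0,0,0,0,0,0,1]]' >/dev/null; python3 d.py 
python3 -m crank '[[0,0,-1,0,0,0,1],[0,0,-0.5,0,0,0,1],[-0.6,2.5,0,0,0,0,1],[-0.6,2.6,0,0,0,0,1],[0,0,0,0,0,0,1]]' >/dev/null
python3 -m crank '[[0,0,0,0,0,0,1],[0,0,0,0,0,0,1]]' >/dev/null; python3 d.py 0.6208 -0.0238 0.3145
```

```text
t 11.32 pos [0.6116 0.0277 0.3138] yaw 0.422 w 0.0173 F [-1.47 -0.04  6.26] gf 25.0 q6 1.01
tool z [ 1.5e-03 -2.0e-04 -1.0e+00]
t 12.2 pos [ 0.6209 -0.0228  0.3277] yaw 0.423 w 0.0174 F [ 0.51 -0.11 -0.64] gf 25.0 q6 0.93
tool z [-4.e-04  5.e-04 -1.e+00]
shift cm [-0.05  0.09  1.32]
```

```bash
python3 -m crank '[[0,0.1,0.6,0,0,0,1],[0,0,0.5,0,0,0,1],[0,0,0.2,0,0,0,1],[0,0,0,0,0,0,1]]' >/dev/null; python3 d.py
python3 -m crank '[[0,0,0.1,0,0,0,1],[0,0,0.1,0,0,0,1],[0,0,0,0,0,0,1]]' >/dev/null; python3 d.py
python3 - <<'E'
from h import *
s=cams.camera('side')
cv2.imwrite('pics/p5.png',cv2.resize(s[140:190,280:330],(500,500),interpolation=cv2.INTER_CUBIC)[...,::-1])
E
```

```text
t 12.7 pos [ 0.6216 -0.0246  0.3146] yaw 0.422 w 0.0176 F [-0.79  0.26 -0.37] gf 25.0 q6 0.93
tool z [-3.e-04  1.e-04 -1.e+00]
t 13.07 pos [ 0.6219 -0.0247  0.3139] yaw 0.422 w 0.0175 F [-0.88  1.17  5.37] gf 25.0 q6 0.93
tool z [ 1.4e-03 -3.0e-04 -1.0e+00]
```

View pics/p5.png

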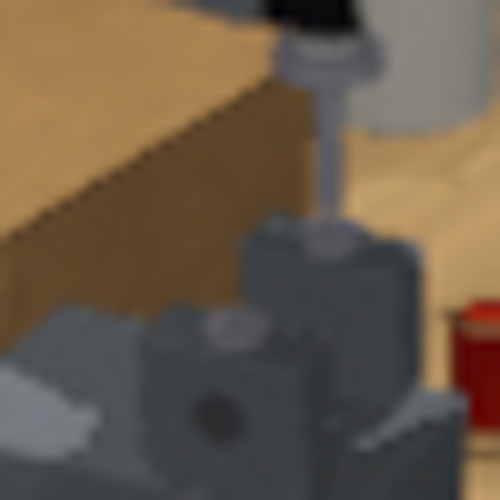

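The tip bears on the right pad at crop (327,225), slightly beyond the pad's centre at (328,238). I'll lift a little, shift 2 mm towards the centre and press again to be safe.

```bash
python3 -m crank '[[0,0,0,0,0,0,1],[0,0,-0.5,0,0,0,1],[-0.1,-0.2,0,0,0,0,1],[0,0,0.4,0,0,0,1],[0,0,0.15,0,0,0,1]]' >/dev/null; python3 -m crank '[[0,0,0,0,0,0,1],[0,0,0,0,0,0,1]]' >/dev/null; python3 d.py
python3 -m crank '[[0,0,-2,0,0,0,1],[0,0,-1,0,0,0,1],[0,-3,0,0,0,0,1],[0,-5,0,0,0,0,1],[0,-5.5,0,0,0,0,1]]' >/dev/null
python3 -m crank '[[1,-5.5,0,0,0,0,1],[1,-5.5,0,0,0,0,1],[1,-4,0,0,0,0,1],[0,-2,0,0,0,0,1],[0,0,0,0,0,0,1]]' >/dev/null
python3 d.py 0.5204 0.2817 0.225
```

```text
t 14.0 pos [ 0.62   -0.0231  0.3137] yaw 0.422 w 0.017 F [-1.48  0.43  6.75] gf 25.0 q6 0.93
tool z [ 1.2e-03 -1.0e-04 -1.0e+00]
t 15.25 pos [0.5216 0.2678 0.3418] yaw 0.424 w 0.0175 F [-0.41 -0.41 -0.36] gf 25.0 q6 1.43
tool z [-9.e-04 -9.e-04 -1.e+00]
shift cm [ 0.48 -1.32 11.68]
```

```bash
python3 -m crank '[[0.5,-1.3,0,0,0,0,1],[0,0,4,0,0,0,1],[0,0,4,0,0,0,1],[0,0,3,0,0,0,1],[0,0,0,0,0,0,1]]' >/dev/null; python3 -m crank '[[0,0,0,0,0,0,1],[0,0,0,0,0,0,1]]'>/dev/null; python3 d.py 0.5204 0.2817 0.142
python3 - <<'E'
from h import *
s=cams.camera('side')
cv2.imwrite('pics/p6.png',cv2.resize(s[250:320,225:305],(640,560),interpolation=cv2.INTER_CUBIC)[...,::-1])
E
```

```text
t 16.12 pos [0.5228 0.2813 0.234 ] yaw 0.421 w 0.0169 F [ 0.52  0.2  -0.13] gf 25.0 q6 1.46
tool z [ 0.0035  0.0011 -1.    ]
shift cm [-0.24 -0.14  9.2 ]
```

View pics/p6.png

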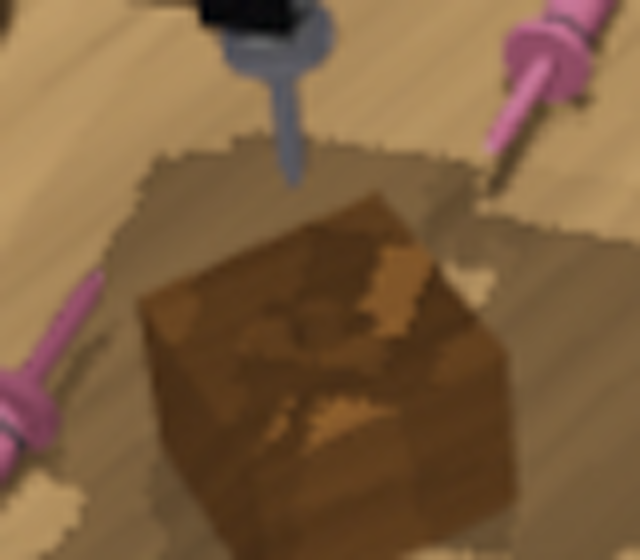

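The tip at crop (293,185) hangs above the hole mouth at about (315,322), consistent with its 48 mm height. The gauge is upright.

```bash
python3 -m crank '[[0,0,1.5,0,0,0,1],[0,0,0,0,0,0,1],[0,0,0,0,0,0,1]]'>/dev/null; python3 d.py 0.5204 0.2817 0.142
```

```text
t 16.55 pos [0.5215 0.2812 0.2169] yaw 0.422 w 0.0176 F [-0.16 -0.46 -0.07] gf 25.0 q6 1.46
tool z [-7.e-04 -2.e-04 -1.e+00]
shift cm [-0.07 -0.09  7.49]
```

```bash
python3 -m crank '[[-0.1,-0.1,1.5,0,0,0,1],[0,0,1.5,0,0,0,1],[0,0,0,0,0,0,1]]'; python3 -m crank '[[0,0,1.5,0,0,0,1],[0,0,1.5,0,0,0,1],[0,0,0.9,0,0,0,1],[0,0,0,0,0,0,1]]'>/dev/null; python3 d.py 0.5204 0.2817 0.1414
```

```text
time: 16.92
position: [0.5191, 0.2813, 0.1852]
tool_rot: [0.978, 0.209, -0.002, 0.0]
ft_force: [-0.4, -0.2, -1.4]
grip_width: 0.0176
grip_force: 25.0
t 17.43 pos [0.5198 0.2815 0.1471] yaw 0.422 w 0.0177 F [ 0.34  0.26 -1.55] gf 25.0 q6 1.46
tool z [-2.1e-03 -6.0e-04 -1.0e+00]
shift cm [0.07 0.01 0.57]
```

```bash
python3 -m crank '[[0,0,0.3,0,0,0,1],[0,0,0.2,0,0,0,1],[0,0,0,0,0,0,1]]'>/dev/null; python3 d.py; python3 -m crank '[[0,0,0,0,0,0,0.3],[0,0,0,0,0,0,0.3],[0,0,0,0,0,0,0.3],[0,0,0,0,0,0,0.3],[0,0,0,0,0,0,0.3]]'>/dev/null;python3 -m crank '[[0,0,0,0,0,0,0.3]]'>/dev/null; python3 d.py
python3 - <<'E'
from h import *
s=cams.camera('side'); im=s.astype(int); g=(im.min(2)>110)&(im.max(2)-im.min(2)<40)
print(blob(g,250,258,30,40))
E
```

```text
t 17.8 pos [0.5203 0.2818 0.1434] yaw 0.422 w 0.0174 F [ 0.23 -1.15 -0.56] gf 25.0 q6 1.46
tool z [ 3.e-04  1.e-04 -1.e+00]
t 18.55 pos [0.5203 0.2817 0.1432] yaw 0.422 w 0.0598 F [ 0.91  0.2  -0.37] gf 0.0 q6 1.46
tool z [-0.  0. -1.]
[]
```

```bash
python3 -m crank '[[0,0,-3,0,0,0,0.3],[0,0,-5,0,0,0,0.3],[0,0,-5,0,0,0,0.3],[0,0,-3,0,0,0,0.3],[0,0,0,0,0,0,0.3]]'>/dev/null; python3 d.py
python3 - <<'E'
from h import *
t=cams.camera('top').astype(int);s=cams.camera('side').astype(int)
g=lambda im,lo:(im.min(2)>lo)&(im.max(2)-im.min(2)<40)
for lo in(70,110): print("gauge",blob(g(t,lo),208,207,20,22),blob(g(s,lo),250,258,30,40))
t0=cv2.imread("pics/top0.png");s0=cv2.imread("pics/side0.png")
c=lambda im,x,y,w,h:cv2.resize(im[y:y+h,x:x+w],(400,int(400*h/w)),interpolation=cv2.INTER_CUBIC)
a=c(t0,385,180,70,95);b=c(s0,345,165,100,45)
cv=np.zeros((560,800,3),np.uint8);cv[:a.shape[0],:400]=a;cv[:b.shape[0],400:]=b
cv2.imwrite("pics/lev.png",cv)
for th in(35,50,65,80,95):
    for n,im,r in(("top",t0,(395,180,55,92)),("side",s0,(345,168,95,40))):
        m=(im.max(2)<th); print(th,n,blob(m,*r))
E
```

```text
t 19.23 pos [0.5215 0.2822 0.3061] yaw 0.422 w 0.0611 F [ 0.83 -0.14 -1.46] gf 0.0 q6 1.46
tool z [ 0.0064  0.002  -1.    ]
gauge [([213.9, 214.86], 42), ([220.71, 219.04], 28)] [([263.47, 284.43], 212), ([261.59, 268.12], 68)]
gauge [([222.14, 219.43], 7)] []
35 top [([431.43, 259.38], 123), ([406.12, 203.12], 8), ([402.5, 193.5], 6)]
35 side [([426.95, 191.87], 119)]
50 top [([431.01, 258.4], 157), ([405.11, 199.48], 44), ([412.5, 214.5], 4), ([415.5, 222.5], 4)]
50 side [([395.86, 188.86], 405)]
65 top [([422.38, 238.61], 315)]
65 side [([394.51, 188.58], 478), ([347.68, 168.95], 19)]
80 top [([419.1, 226.97], 658)]
80 side [([393.58, 188.23], 570), ([347.85, 168.95], 20)]
95 top [([419.34, 229.48], 792)]
95 side [([392.64, 187.84], 737), ([348.0, 169.22], 23), ([378.5, 191.0], 6), ([385.0, 192.0], 5)]
```

View pics/lev.png

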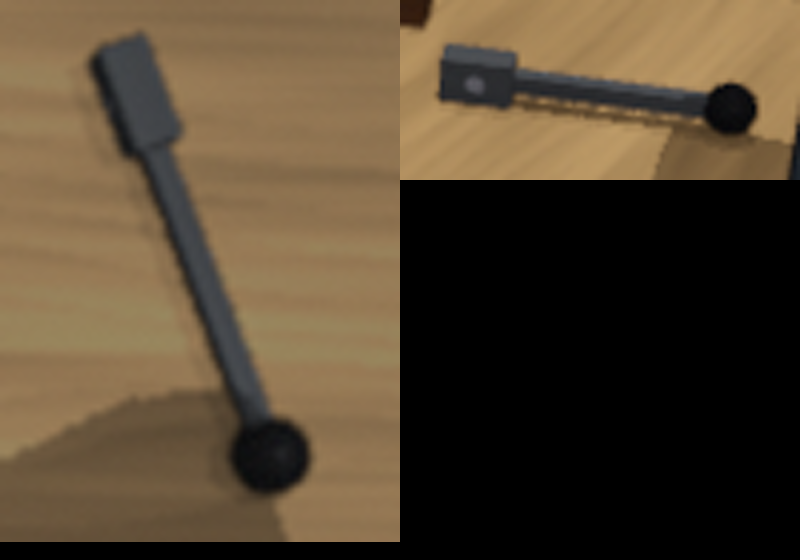

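The crop shows the lever: head top face centred at top px (409.6,195.8), knob at (431.8,259.2), side knob at (427,191.8), bore in the head at the far end. The gauge is back in its block at its original pixels.

```bash
python3 - <<'E'
from h import *
P=lambda *a:np.round(plane(*a),4)
H=plane("top",(409.6,195.8),.04);Kn=plane("top",(431.6,259.2),.02)
print("head",np.round(H,4),"knob",np.round(Kn,4),"knob tri",np.round(tri((431.6,259.2),(427,191.8)),4))
d=(H-Kn)[:2];L=np.linalg.norm(d);yaw=np.arctan2(d[1],d[0]);print("len",L,"yaw",yaw)
b1,b2=P("top",(410.9,205.8),.029),P("top",(429.8,252.2),.029);print("bar",b1,b2,np.arctan2(*(b1-b2)[[1,0]]))
u=d/L;n=np.array([-u[1],u[0]])
m=(H[:2]-52*u/1e3+Kn[:2]+136*u/1e3)/2
print("balance",np.round(m,4),"bar off-line mm",[float((b[:2]-Kn[:2])@n)*1e3 for b in(b1,b2)])
# side check of head top face centre
print("side head", P("side",(345+80/4-.4,165+53/4-.4),.04))
PL,PR=np.array([.6112,.0280]),np.array([.6206,-.0235]);C=(PL+PR)/2;w=PL-PR;py=np.arctan2(-w[0],w[1]);print("clevis",C,"yaw",py,"goal tcp",C-.052*np.array([np.cos(py),np.sin(py)]))
E
```

```text
head [ 0.5943 -0.247   0.04  ] knob [ 0.419  -0.3105  0.02  ] knob tri [ 0.4189 -0.3105  0.0201]
len 0.18648394854264655 yaw 0.34722336500332107
bar [ 0.5676 -0.2525  0.029 ] [ 0.438  -0.3037  0.029 ] 0.37624201063737356
balance [ 0.5462 -0.2645] bar off-line mm [3.96931923284736, -0.07377590357957807]
side head [ 0.5942 -0.2471  0.04  ]
clevis [0.6159  0.00225] yaw 0.18053690990306698 goal tcp [ 0.56474513 -0.007087  ]
```

```bash
python3 -m crank '[[-1.2,3,0,0,0,0,0.1],[-2,5,0,0,0,0,0],[-2,5,0,0,0,0,0],[-2,5,0,0,0,0,0],[-2,5,0,0,0,0,0]]'>/dev/null; python3 -m crank '[[-2,5,0,0,0,0,0],[-2,5,0,0,0,0,0],[-2,5,0,0,0,0,0],[-2,5,0,0,0,0,0],[-2,5,0,0,0,0,0]]'>/dev/null; python3 -m crank '[[-0.8,2.5,3,0,0,0,0],[0,0,3,0,0,0.06,0],[0,0,3,0,0,0,0],[0,0,0,0,0,0,0],[0,0,0,0,0,0,0]]'>/dev/null; python3 d.py 0.5457 -0.263 0.074 0.365
```

```text
t 21.2 pos [ 0.5446 -0.2608  0.2129] yaw 0.362 w 0.0867 F [ 0.14 -0.81  0.94] gf 0.0 q6 0.58
tool z [-7.e-04  5.e-04 -1.e+00]
shift cm [ 0.03  0.25 13.89]
turn z -0.003
```

```bash
python3 - <<'E'
from h import *
t=cams.camera('top').astype(int);s=cams.camera('side').astype(int)
g=lambda im,lo:(im.min(2)>lo)&(im.max(2)-im.min(2)<40)
print("gauge",blob(g(t,130),205,205,25,25),blob(g(s,130),250,258,30,40))
E
python3 -m crank '[[0,0.2,4,0,0,0,0],[0,0,4,0,0,0,0],[0,0,3,0,0,0,0],[0,0,1.5,0,0,0,0],[0,0,1,0,0,0,0]]'>/dev/null;python3 -m crank '[[0,0,0,0,0,0,0]]'>/dev/null; python3 d.py 0.5457 -0.263 0.074 0.365
```

```text
gauge [([213.93, 215.62], 29), ([218.89, 221.22], 9)] [([261.38, 266.96], 48), ([264.03, 291.21], 38)]
t 22.05 pos [ 0.5456 -0.2629  0.0786] yaw 0.362 w 0.087 F [-0.15 -1.05  0.56] gf 0.0 q6 0.58
tool z [ 5.e-04 -3.e-04 -1.e+00]
shift cm [0.01 0.02 0.46]
turn z -0.003
```

```bash
python3 -m crank '[[0,0,0.4,0,0,0,0],[0,0,0,0,0,0,1],[0,0,0,0,0,0,1],[0,0,0,0,0,0,1],[0,0,0,0,0,0,1]]' 55 >/dev/null;python3 -m crank '[[0,0,0,0,0,0,1],[0,0,0,0,0,0,1],[0,0,0,0,0,0,1],[0,0,0,0,0,0,1],[0,0,0,0,0,0,1]]'>/dev/null; python3 -m crank '[[0,0,0,0,0,0,1],[0,0,0,0,0,0,1]]'>/dev/null;  python3 d.py
```

```text
t 23.55 pos [ 0.5456 -0.2631  0.0743] yaw 0.362 w 0.0133 F [ 1.01 -1.27 -1.28] gf 54.99 q6 0.58
tool z [ 9.e-04 -7.e-04 -1.e+00]
```

```bash
python3 -m crank '[[0,0,-0.5,0,0,0,1],[0,0,-1.5,0,0,0,1],[0,0,-3,0,0,0,1],[0,0,-4,0,0,0,1],[0,0,-4,0,0,0,1]]' >/dev/null;python3 -m crank '[[0,0,-4,0,0,0,1],[0,0,-3.5,0,0,0,1],[0,0,-2,0,0,0,1],[0,0,-1,0,0,0,1],[0,0,0,0,0,0,1]]'>/dev/null;  python3 d.py 0.5647 -0.0071 0.307 0.18; python3 -c "
from rig import robot;print(robot.get_obs()['moment'])"
```

```text
t 24.8 pos [ 0.5449 -0.2624  0.3096] yaw 0.362 w 0.0135 F [-0.22  0.17 -6.48] gf 54.99 q6 0.58
tool z [ 1.e-04  0.e+00 -1.e+00]
shift cm [ 10.89 -23.18   0.26]
turn z 0.182
[ 0.01018004 -0.00950054  0.01629014]
```

```bash
python3 -m crank '[[1,-2,0,0,0,0,1],[1.7,-3.5,0,0,0,0,1],[2,-4.3,0,0,0,0,1],[2,-4.3,0,0,0,0,1],[2,-4.3,0,0,0,0,1]]' >/dev/null;python3 -m crank '[[1.4,-3,0,0,0,0,1],[0.8,-1.6,0.2,0,0,0,1],[0,0,0,0,0,0.06,1],[0,0,0,0,0,0.06,1],[0,0,0,0,0,0.06,1]]'>/dev/null; python3 -m crank '[[0,0,0,0,0,0,1],[0,0,0,0,0,0,1]]'>/dev/null; python3 d.py 0.5647 -0.0071 0.307 0.18
python3 - <<'E'
from h import *
t=cams.camera('top');s=cams.camera('side')
a=cv2.resize(t[150:230,280:360],(400,400));b=cv2.resize(s[130:210,275:355],(400,400))
cv2.imwrite('pics/fin.png',np.hstack([a,b])[...,::-1])
E
```

```text
t 26.3 pos [ 0.5656 -0.0092  0.3068] yaw 0.182 w 0.0136 F [ 0.99  0.43 -5.76] gf 54.99 q6 1.17
tool z [-1.e-03  1.e-04 -1.e+00]
shift cm [-0.05 -0.22 -0.02]
turn z 0.002
```

View pics/fin.png

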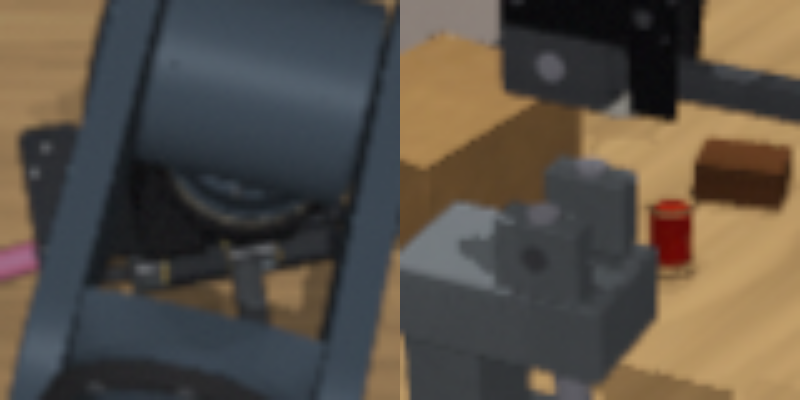

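The side view shows the lever level above the press, head bore at side px (304.4,143) and clear of the ears. I'll compare that with the expected bore position.

```bash
python3 -m crank '[[0,-0.2,0,0,0,0,1],[0,0,0,0,0,0,1],[0,0,0,0,0,0,1],[0,0,0,0,0,0,1],[0,0,0,0,0,0,1]]'>/dev/null; python3 d.py 0.5647 -0.0071 0.307 0.18
python3 - <<'E'
from h import *
print("seen bore (before 2mm shift)",plane("side",(304.4,143),.253),"expected now",[.6136,.0150],proj("side",[.6136,.0150,.253]))
s=cams.camera('side').astype(int)
m=(s.min(2)>85)&(s.max(2)-s.min(2)<40); print(blob(m,298,136,14,14))
print("knob",blob(s.max(2)<35,355,140,60,60))
print("knob expected",proj("side",[.6159-.188*np.cos(.18),.00225-.188*np.sin(.18),.253]))
print(np.abs(robot.get_obs()["joint_velocities"]).max())
E
```

```text
t 27.02 pos [ 0.5655 -0.0072  0.3073] yaw 0.182 w 0.0136 F [ 0.26 -0.65 -5.81] gf 54.99 q6 1.18
tool z [ 0. -0. -1.]
shift cm [-0.07 -0.02  0.03]
turn z 0.002
seen bore (before 2mm shift) [0.61321902 0.01617284 0.253     ] expected now [0.6136, 0.015] [304.57706187 142.78013995]
[([304.0, 142.8], 10)]
knob [([383.62, 155.62], 222)]
knob expected [384.3290775  155.54864036]
0.0027767370794198627
```

The bore is seen at (304.0,142.8) against (304.6,142.8) expected, and the knob at (383.6,155.6) against (384.3,155.5). The lever is centred, level and in line to within about 2 mm, so I'm handing in.

```bash
python3 -c "
from rig import ticket
print(ticket.hand_in())"
```

```text
the job is handed in; nothing more can be done
None
```

The job is handed in with no verdict shown: by my readings the gauge touched both pads (about 6 N each) and stands home in its block, and the lever is held level by its balance point, centred over the gap within about 2 mm and about 50 mm above the pads (one early lift closed on nothing and was redone; the blue and pink look-alikes toppled before I gripped anything).

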